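Release a bench thickness gauge and hold its foot lifted with the cam lever

TASK

The bench thickness gauge on the desk is still in its transport lock, and a colleague needs both hands to lay a cover glass under the measuring foot. Slide the red lock grip on top of the gauge back to its end stop, and only then swing the lift lever up until its cam is at its highest point, with the lever standing straight up and not swung on over the top, and finish while still holding the lever there by its black handle, because it springs back when let go. Leave the things lying on the desk where they are.

Things in the scene. Friction and masses are not known exactly. Their poses are not given: they have to be found in the camera images.
- gauge: bench thickness gauge, fixed: grey base 126 x 144 mm (x -69 to 57, top 26 mm high), grey column at its back (x 10 to 54, y -48 to 48, top 181.5 mm), low black readout on its front right. Origin: on the desk under the base. x points to the gauge's back, y to its left as seen from its front, z up. Cam and spindle are in front of the column
- cam_axis (a point): turning axis of the lift lever, at x = -48, y = -18, z = 118 mm in the gauge's frame, level with the middle of the handle's length; the axis is parallel to the gauge's x
- lever_handle: black cylindrical handle of the lift lever, 16 mm thick, 48 mm long, parallel to the gauge's x, sticking out to the front from the end of the flat 14 mm wide lever arm and free to revolve on its pin. Origin: the middle of the handle, always 95 mm from cam_axis. In the gauge's frame at rest y = -100, z = 70 mm; straight above the axis at the highest lift, y = -18, z = 213 mm
- lift_lever (a joint): lever angle, rad: 0 on its rest stop (pointing to the gauge's right, 30 degrees below level), growing as the handle swings up; 2.094 straight up, where the eccentric lifts most; 2.70 far stop beyond the top. Takes 1 to 4 N at the handle, springs back to 0 when let go. The cam meets its follower at 0.35; with the lock closed it turns hard against it from 0.45
- spindle (a joint): lift of the vertical steel spindle and its measuring foot, m: 0 with the foot on the anvil, about 0.0117 at the cam's highest point. The spindle stands at x = -4, y = 22 mm in the gauge's frame, with a brass follower bar over the cam
- lock_grip (a point): middle of the red grip block of the transport lock on the column's top: 14 x 14 mm, 24 mm high, sides parallel to the gauge's x and y; its foot is 188, its top 212, this point 200 mm above the desk. Its steel plate, with a block over the spindle's end 13 to 27 mm in front, runs between two low rails (tops 191 mm high, outer faces 16.5 mm to either side)
- lock (a joint): travel of the transport lock, m: near 0 locked (plate over the spindle's end), growing as the grip slides to the gauge's back (its +x), 0.024 at the end stop, where the spindle is free. Friction about 2 N; stays where it is left
- lens_tissue: light blue packet of lens tissue, 66 x 101 x 9 mm, lying flat; a bystander. Origin: centre of its underside
- tweezers: slim pale tweezers, 122 mm long, lying flat; a bystander. Origin: centre of its underside
- petri_dish: round ochre petri dish, 60 mm across, 14 mm high; a bystander. Origin: centre of its underside
- log_book: dark blue hardback log book, 104 x 154 x 14 mm, lying flat; a bystander. Origin: centre of its underside
- pen: blue and white pen, 145 mm long, lying flat; a bystander. Origin: centre of its underside
- air_blower: black rubber air blower bulb with a nozzle, 53 x 118 x 53 mm, lying; a bystander. Origin: centre of its underside
- light_source_1: lowest of a fixed stack of three white light-source cases to the right of and behind the gauge; keep clear of it. Origin: on the desk under its middle. The stack is 260 mm high; its front (with knobs) is 125 mm nearer the robot than this point, and it reaches 180 mm to the left and right of it

How it is judged:
On the way:
1. the transport lock is slid back to its end stop (value of joint lock above 0.0215 m), for 0.2 s.
At the end, for the whole second after the job is handed in: The lock is within 2.5 mm of its end stop; the lift lever is within 0.15 rad of straight up (joint 1.944 to 2.244), still, and the spindle is lifted by more than 10.8 mm; the fingers hold the lever's handle with more than 1 N of contact force (value of joint lock above 0.0215 m and value of joint lift_lever between 1.944 and 2.244 rad and value of joint spindle above 0.0108 m and contact force between the fingers and lever_handle above 1 N and velocity of joint lift_lever between -0.08 and 0.08 rad/s); the arm keeps its last pose, push and grip.
It fails at once if the lever is swung on over the top (past 2.5 rad) (value of joint lift_lever above 2.5 rad).
It fails at once if the lever is forced up against the closed lock (value of joint lift_lever above 1.2 rad and value of joint lock below 0.018 m).
It fails at once if a thing lying on the desk is moved by more than 40 mm (distance of any of lens_tissue, tweezers, petri_dish, log_book, pen, air_blower from where it was at the start of the episode above 0.04 m).
It also fails if it takes over 48 s, if anything falls off the work surface, if the arm or the gripper's body presses on something with over 40 N, if the wrist force passes 120 N, or if a joint passes its speed limit or range.

ROBOT

A 6-joint arm with a two-finger parallel gripper is mounted at the origin on a cart in front of the work surface, level with it; the furniture and walls round the work are solid. World frame = base frame: x ahead of the robot, y to its left, z up, the work surface at z = 0. Lengths are in m, angles in rad, forces in N, time in s.
With the tool pointing down it reaches from about 0.2 to 0.875 m from the base axis. Payload 3.4 kg.
Tool frame: the origin (TCP) lies between the finger pads; the fingertips stand 25 mm ahead of it and the grasp point (between the pads) lies 6 mm ahead of it (r.nose_length is the z of the fingertips in the tool frame, in m); z points along the fingers, y is the line along which they close (so a half turn about z gives the same grasp; the last joint's range is limited). The gripper opens to 94 mm and grips with 3 to 60 N. Pads are 16 mm wide; open, the fingers measure 119 mm over their backs; the gripper's body (75 mm by 177 mm) begins 78 mm behind the grasp point.
Start: joints at [1.063, 0.276, 1.505, -0, 1.361, -0.121], TCP at [0.217, 0.533, 0.23] pointing down, gripper open.
Joint ranges: [-2.89, 2.89], [-0.75, 2.08], [0.22, 2.7], [-1.18, 4.32], [0.11, 2.71], [-2.7, 2.7]. Speed limits (rad/s): [2.57, 2.57, 3.14, 3.14, 3.14, 3.14].

INTERFACE

Orientations are given as a unit quaternion [w, x, y, z].
In Python, from plant import r, gripper_to, inverse_kinematics, vision, models, telemetry gives the robot as it stands. Calls block until the motion is done:
- r.move_to(position, orientation): joint-space move of the TCP to a pose.
- r.move_l(position, rot=None, vel=0.15, guard=None): straight line of the TCP; rot=None keeps the orientation; vel is the mean speed in m/s. With guard (N) it stops when the force on the tool has changed by that much, and returns True; else False.
- r.movej(angles): joint-space move.
- gripper_to(opening, f_grip=None): finger opening in m; f_grip is the grip in N (None keeps the last); returns when the fingers have stopped.
- r.hold(seconds).
- inverse_kinematics(position, orientation): joint angles nearest the present ones, or None.
- vision.snapshot(name): name is "scene" or "top" or "wrist"; returns the picture (400x640x3 uint8, red, green, blue); there is no depth.
- vision.get_calibration(name): a dict with "fx", "fy", "cx", "cy" (pixels), "position" and "orientation" of the camera in the world. Camera axes: x right, y down, z forward; pixel columns grow to the right and rows downward; lengths in m; the calibration is good to about 2 mm. A picture is of the moment at which its call begins: read the wrist's pose just before it. get_calibration takes no time and is no camera call; for the wrist camera it gives the pose at the moment of the call.
A pose or a line that the arm cannot do raises r.PlanningError and nothing moves.
- r.sign_off(): hands the job in; it is judged then, once.
Trained networks look in the newest picture that a camera, given by its name, has taken for a name from the list of things; names that differ only in an ending like _2 or _b are one class to them, and where a whole thing is asked for, a point or a joint stands for the part that bears it (a point fixed in the world has none). Each returns a list of dicts, best first, with "score" (0 to 1); they miss things now and then, are a little off and sometimes report something else, mostly with a low value. They report only what shows in the picture. A call takes as long as a camera call.
- models.boxes_of(thing, camera): "at" ([x, y, z] in m, in world coordinates, good to about 4 mm: the middle of the surface that is visible of it).
- models.regions_of(thing, camera): "pixels" (400x640 bool, what is visible of it).
- models.mark_of(thing, camera): "at" ([x, y, z] in m, in world coordinates, good to about 4 mm: a listed point, or the origin of a listed thing).
Readings, each from a call of its own:
- telemetry.current_t(): time.
- telemetry.current_joints(): joint angles.
- telemetry.current_dq(): joint speeds.
- telemetry.current_joint_efforts(): joint torques, N m.
- telemetry.current_ee_pos(): TCP position.
- telemetry.current_tool_rot(): TCP orientation.
- telemetry.current_wrist_force(): force on the tool from outside, world axes, zero at the start.
- telemetry.current_torque(): the same for the moment, N m.
- telemetry.current_opening(): finger opening in m.
- telemetry.current_finger_force(): force on a finger pad.
Only numpy, scipy, OpenCV 4.12 (cv2) and the standard library are available. Lean on these libraries where they do the work, as an engineer would, in place of code of your own. Each camera call takes 0.05 s, during which the arm holds its last target. There are 200 camera calls.

## Working session

There is one attempt and no reset: what is moved stays moved. The work goes in short steps, each a Python script; the robot and the scene stay as the last script left them, time stands still between calls to the robot, and variables do not carry over. Pictures are saved under pics/ and viewed, at most 10 in all, crops included, and the job is handed in when it is done.

```bash
ls; mkdir -p pics
python3 - <<'E'
from plant import r, vision, models, telemetry
import cv2,numpy as np
ims=[]
for c in("scene","top"):
    im=vision.snapshot(c); ims.append(im); k=vision.get_calibration(c); print(c,k)
    for t in("gauge","cam_axis","lever_handle","lock_grip","light_source_1","log_book","air_blower"):
        print(t,[(np.round(d["at"],4).tolist(),round(d["score"],2)) for d in models.mark_of(t,c)[:2]])
    cv2.imwrite(f"pics/{c}.png",im[:,:,::-1])
print(telemetry.current_t(), telemetry.current_tool_rot())
E
```

```text
pics
scene {'fx': 376.62980389248486, 'fy': 376.62980389248486, 'cx': 318.315098921137, 'cy': 196.91831029085296, 'position': array([-0.06483705, -0.32081013,  0.62916787]), 'orientation': array([-0.42175714,  0.78332231, -0.4078467 ,  0.20539753])}
gauge [([0.4758, 0.3747, -0.0008], 0.9)]
cam_axis [([0.4313, 0.3458, 0.115], 0.57)]
lever_handle [([0.4422, 0.2685, 0.0711], 0.61), ([0.4305, 0.3495, 0.116], 0.48)]
lock_grip [([0.4918, 0.4004, 0.1965], 0.67), ([0.4428, 0.2702, 0.0711], 0.37)]
light_source_1 []
log_book [([0.4111, -0.1663, -0.0003], 0.78), ([0.4731, 0.3788, 0.0007], 0.41)]
air_blower [([0.5949, -0.1969, -0.0046], 0.66)]
top {'fx': 469.7186060289936, 'fy': 469.7186060289936, 'cx': 323.653867973159, 'cy': 202.807626587574, 'position': array([0.3729787 , 0.08172426, 1.22720868]), 'orientation': array([-0.03851709,  0.71671642, -0.69520747,  0.03899456])}
gauge [([0.4764, 0.3743, -0.0018], 0.63)]
cam_axis [([0.4291, 0.3526, 0.1185], 0.92)]
lever_handle [([0.4374, 0.2683, 0.0671], 0.59)]
lock_grip [([0.4903, 0.3971, 0.2003], 0.45), ([0.4315, 0.3542, 0.1169], 0.29)]
light_source_1 [([0.4545, 0.0799, -0.0009], 0.66)]
log_book [([0.4078, -0.1685, 0.0033], 0.81)]
air_blower [([0.602, -0.1995, 0.0006], 0.6)]
0.8 [2.29564341e-05 1.92198991e-01 9.81355970e-01 8.27573262e-05]
```

View pics/scene.png

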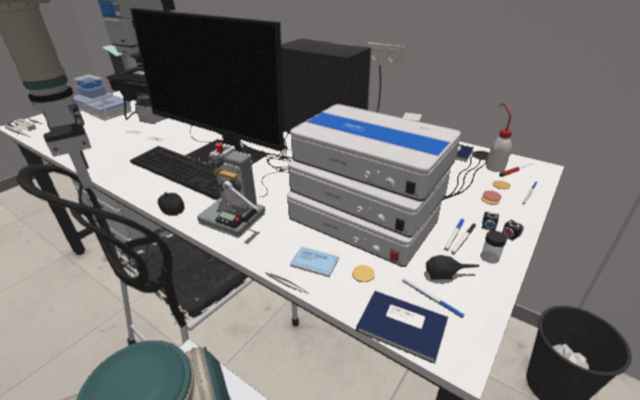

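View pics/top.png

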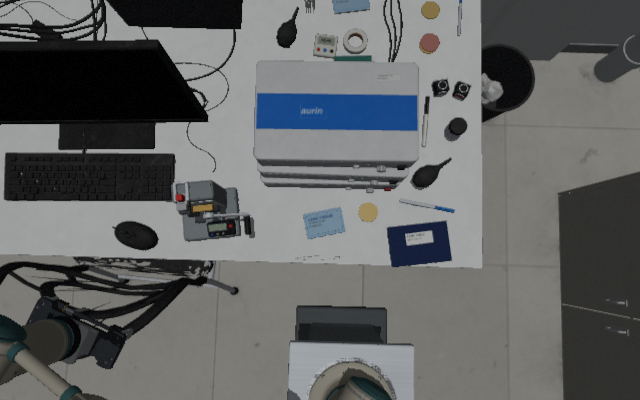

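The scene picture shows the gauge at about (230,200), with the red grip at (219,147) and the lever to its right. The stack's left side is close to the lever (col 255 in the top view), and the monitor stands behind. I'll grasp the lever from the front with the tool tilted, closing along the gauge's y.

```bash
cat > h.py <<'E'
from plant import r, gripper_to, inverse_kinematics, vision, models, telemetry
import cv2,numpy as np
from scipy.spatial.transform import Rotation as R
from scipy.optimize import least_squares
def rot(yaw,tilt):  # tilt: angle of tool z from down toward gauge +x; tool y along gauge y
    z=np.array([np.sin(tilt),0,-np.cos(tilt)]); y=np.array([0,1.,0])
    return R.from_euler('z',yaw)*R.from_matrix(np.column_stack([np.cross(y,z),y,z]))
def q(Rm,flip=False):
    if flip: Rm=Rm*R.from_euler('z',np.pi)
    return Rm.as_quat(scalar_first=True)
def tcp(g,Rm): return np.asarray(g)-Rm.apply([0,0,.006])   # grasp point -> TCP
def fit(names,P):  # gauge-frame xy fit
    def res(p): return (R.from_euler('z',p[2]).apply(names)+[p[0],p[1],0]-P)[:,:2].ravel()
    s=least_squares(res,[.47,.37,.1]); return s.x,s.fun
def G(p,pt): return R.from_euler('z',p[2]).apply(pt)+[p[0],p[1],0]
E
python3 - <<'E'
from h import *
N={'g':[0,0,0],'c':[-.048,-.018,.118],'l':[-.048,-.1,.07],'k':[.016,.022,.2]}
D=[('g',[.4758,.3747,0]),('c',[.4313,.3458,.115]),('l',[.4422,.2685,.071]),('k',[.4918,.4004,.1965]),('g',[.4764,.3743,0]),('c',[.4291,.3526,.1185]),('l',[.4374,.2683,.067]),('k',[.4903,.3971,.2])]
p,f=fit(np.array([N[a] for a,_ in D]),np.array([b for _,b in D])); print(p,np.round(f*1e3,1))
print('start yaw tool',R.from_quat(telemetry.current_tool_rot(),scalar_first=True).as_matrix().round(2).tolist())
for tilt in (0,20,30):
  for fl in (0,1):
    Rm=rot(p[2],np.radians(tilt))
    for z in(.29,.216): print('lock',tilt,fl,z,np.round(j,2) if (j:=inverse_kinematics(tcp(G(p,[.016,.022,z]),Rm),q(Rm,fl))) is not None else None)
for tilt in (50,65,80,90):
  for fl in (0,1):
    Rm=rot(p[2],np.radians(tilt))
    for h in([-.1,-.1,.07],[-.052,-.1,.07],[-.052,-.1,.118],[-.052,-.018,.213]):
      print('lev',tilt,fl,h,np.round(j,2) if (j:=inverse_kinematics(tcp(G(p,h),Rm),q(Rm,fl))) is not None else None)
# stack silhouette
for c in("scene","top"):
  vision.snapshot(c); print([np.round(d['at'],3) for d in models.boxes_of("light_source_1",c)])
E
```

```text
[0.47637901 0.37386361 0.11585943] [ 0.6 -0.8 -0.5  4.6 -1.9  0.5 -2.1 -2.8 -0.  -0.4  1.7 -2.2  2.9  0.7
 -0.6  0.5]
start yaw tool [[-0.93, 0.38, 0.0], [0.38, 0.93, 0.0], [-0.0, 0.0, -1.0]]
lock 0 0 0.29 [ 0.57  0.34  1.26 -0.    1.55 -1.12]
lock 0 0 0.216 [ 0.57  0.36  1.39 -0.    1.38 -1.12]
lock 0 1 0.29 [ 0.57  0.34  1.26 -0.    1.55  2.03]
lock 0 1 0.216 [ 0.57  0.36  1.39 -0.    1.38  2.03]
lock 20 0 0.29 [ 0.68  0.18  1.52 -0.2   1.14 -0.95]
lock 20 0 0.216 [ 0.68  0.23  1.65 -0.22  0.97 -0.91]
lock 20 1 0.29 [ 0.68  0.18  1.52 -0.2   1.14  2.19]
lock 20 1 0.216 [ 0.68  0.23  1.65 -0.22  0.97  2.23]
lock 30 0 0.29 [ 0.75  0.13  1.66 -0.37  0.95 -0.79]
lock 30 0 0.216 [ 0.75  0.18  1.78 -0.43  0.78 -0.69]
lock 30 1 0.29 [ 0.75  0.13  1.66 -0.37  0.95  2.36]
lock 30 1 0.216 [ 0.75  0.18  1.78 -0.43  0.78  2.45]
lev 50 0 [-0.1, -0.1, 0.07] [0.86 0.33 2.58 4.06 0.71 1.33]
lev 50 0 [-0.052, -0.1, 0.07] [0.74 0.34 2.51 3.97 0.66 1.3 ]
lev 50 0 [-0.052, -0.1, 0.118] [0.74 0.2  2.44 4.24 0.53 0.98]
lev 50 0 [-0.052, -0.018, 0.213] None
lev 50 1 [-0.1, -0.1, 0.07] [ 0.86  0.33  2.58 
[... 591 characters left out ...]
] None
lev 80 0 [-0.1, -0.1, 0.07] None
lev 80 0 [-0.052, -0.1, 0.07] None
lev 80 0 [-0.052, -0.1, 0.118] None
lev 80 0 [-0.052, -0.018, 0.213] [1.14 0.46 2.47 4.21 1.29 1.38]
lev 80 1 [-0.1, -0.1, 0.07] None
lev 80 1 [-0.052, -0.1, 0.07] None
lev 80 1 [-0.052, -0.1, 0.118] None
lev 80 1 [-0.052, -0.018, 0.213] [ 1.14  0.46  2.47  4.21  1.29 -1.76]
lev 90 0 [-0.1, -0.1, 0.07] None
lev 90 0 [-0.052, -0.1, 0.07] None
lev 90 0 [-0.052, -0.1, 0.118] None
lev 90 0 [-0.052, -0.018, 0.213] [1.16 0.67 2.53 4.19 1.6  1.63]
lev 90 1 [-0.1, -0.1, 0.07] None
lev 90 1 [-0.052, -0.1, 0.07] None
lev 90 1 [-0.052, -0.1, 0.118] None
lev 90 1 [-0.052, -0.018, 0.213] [ 1.16  0.67  2.53  4.19  1.6  -1.51]
[]
[]
```

```bash
cat >> h.py <<'E'
P0=np.array([.47638,.37386,.11586])
def rot2(yaw,tilt,a): return R.from_euler('z',yaw)*R.from_euler('x',a)*R.from_euler('z',-yaw)*rot(yaw,tilt)
def hp(p,th,x=-.05):  # handle point at lever angle
    b=th-np.pi/6
    return G(p,[x,-.018-.095*np.cos(b),.118+.095*np.sin(b)])
def ray(c,u,v,z):
    k=vision.get_calibration(c); d=R.from_quat(k['orientation'],scalar_first=True).apply([(u-k['cx'])/k['fx'],(v-k['cy'])/k['fy'],1]); o=k['position']
    return (o+d*(z-o[2])/d[2]).round(3)
E
python3 - <<'E'
from h import *
for c,u,v,z in [("scene",292,157,.26),("scene",433,190,.26),("scene",290,222,.0),("scene",407,259,0),("top",257,159,.26),("top",415,164,.26),("top",261,185,.09),("top",406,190,.09),("top",157,40,.5),("top",207,122,.15),("scene",133,112,.15),("scene",283,145,.15)]: print(c,u,v,z,ray(c,u,v,z))
for t in (20,30,40,45,50,60):
  for a in (-40,-20,0,20,40):
    Rm=rot2(P0[2],np.radians(t),np.radians(a)); s=[]
    for th in (0,.7,1.4,2.094):
      j=inverse_kinematics(tcp(hp(P0,th),Rm),q(Rm)); s.append('-' if j is None else str(np.round(j[[0,1,2,3,4,5]],1).tolist()))
    print(t,a,*s)
E
```

```text
scene 292 157 0.26 [0.464 0.137 0.26 ]
scene 433 190 0.26 [ 0.505 -0.152  0.26 ]
scene 290 222 0.0 [0.541 0.226 0.   ]
scene 407 259 0 [ 0.586 -0.096  0.   ]
top 257 159 0.26 [0.567 0.225 0.26 ]
top 415 164 0.26 [ 0.567 -0.106  0.26 ]
top 261 185 0.09 [0.537 0.237 0.09 ]
top 406 190 0.09 [ 0.536 -0.117  0.09 ]
top 157 40 0.5 [0.71 0.36 0.5 ]
top 207 122 0.15 [0.674 0.363 0.15 ]
scene 133 112 0.15 [0.575 0.953 0.15 ]
scene 283 145 0.15 [0.665 0.341 0.15 ]
20 -40 [0.9, 0.5, 1.9, -0.8, 1.2, -0.4] [0.9, 0.4, 1.8, -0.8, 1.3, -0.5] [0.9, 0.4, 1.7, -0.7, 1.4, -0.6] [1.0, 0.4, 1.6, -0.7, 1.5, -0.6]
20 -20 [0.7, 0.3, 2.0, -0.7, 0.8, -0.5] [0.7, 0.2, 1.9, -0.6, 1.0, -0.7] [0.8, 0.2, 1.8, -0.5, 1.1, -0.7] [0.9, 0.3, 1.7, -0.5, 1.2, -0.7]
20 0 [0.5, 0.2, 2.1, -0.3, 0.5, -1.0] [0.5, 0.1, 2.0, -0.2, 0.7, -1.1] [0.6, 0.1, 1.9, -0.2, 0.8, -1.0] [0.7, 0.1, 1.8, -0.2, 0.9, -0.9]
20 20 [0.2, 0.2, 2.2, 0.8, 0.4, -2.1] [0.2, 0.1, 2.1, 0.6, 0.6, -1.9] [0.3, 0.0, 2.0, 0.4, 0.7, -1.6] [0.4, 0.0, 2.0, 0.3, 0.7, -1.4]
20 40 - [-0.1, 0.2, 2.3, 1.1, 0.9, -2.5] [-0.1, 0.1, 2.2, 1.0, 0.9, -2.3] [0.1, 0.0, 2.1, 1.
[... 1245 characters left out ...]
0.8, 0.0, 2.2, -1.1, 0.5, 0.0] [0.9, 0.1, 2.1, -1.0, 0.6, -0.0]
45 20 [0.4, 0.3, 2.6, 3.0, 0.6, 2.1] [0.3, 0.1, 2.5, 2.8, 0.3, 2.3] - [0.7, -0.0, 2.3, -1.1, 0.2, 0.2]
45 40 - - - -
50 -40 - - - -
50 -20 - - - -
50 0 [0.7, 0.3, 2.5, 4.0, 0.7, 1.3] [0.7, 0.1, 2.4, 4.3, 0.5, 0.9] - -
50 20 [0.4, 0.4, 2.7, 3.2, 0.8, 2.0] [0.4, 0.1, 2.6, 3.1, 0.5, 2.0] [0.5, -0.0, 2.4, 3.7, 0.2, 1.6] -
50 40 - - - [0.5, 0.0, 2.5, 2.9, 0.4, 2.6]
60 -40 - - - -
60 -20 [1.0, 0.6, 2.5, 4.2, 1.0, 1.1] - - -
60 0 [0.8, 0.5, 2.6, 3.8, 1.1, 1.6] [0.8, 0.3, 2.6, 4.0, 0.8, 1.3] - -
60 20 - - [0.7, 0.1, 2.5, 3.7, 0.6, 1.7] [0.9, 0.1, 2.4, 4.1, 0.6, 1.4]
60 40 - - [0.4, 0.2, 2.7, 3.1, 0.9, 2.4] [0.7, 0.1, 2.5, 3.5, 0.7, 2.2]
```

Back-projection puts the stack's front at x≈0.54 and its left side at y≈0.235, with the monitor at x≥0.67, so a 20° tilt clears both. Next I move over the lock grip and look.

Run:
```python
from h import *
Rm=rot(P0[2],np.radians(15)); g=G(P0,[.016,.022,.285])
r.move_to(tcp(g,Rm),q(Rm)); gripper_to(.05,15)
im=vision.snapshot("wrist"); cv2.imwrite("pics/w1.png",im[:,:,::-1])
for t in("lock_grip","cam_axis","lever_handle","gauge"): print(t,[(np.round(d["at"],4).tolist(),round(d["score"],2)) for d in models.mark_of(t,"wrist")[:2]])
print(telemetry.current_t(),telemetry.current_ee_pos(),g,telemetry.current_opening(),telemetry.current_wrist_force())
```

```text
lock_grip [([0.4922, 0.3987, 0.1977], 0.98), ([0.4413, 0.2703, 0.0736], 0.29)]
cam_axis [([0.4329, 0.3492, 0.1174], 0.65)]
lever_handle [([0.4425, 0.268, 0.0712], 0.78)]
gauge [([0.4741, 0.3729, 0.0022], 0.78)]
3.2583 [0.48818828 0.39734447 0.29077898] [0.48972951 0.39756212 0.285     ] 0.05039010412438169 [ 0.10232856 -0.28480937 -0.5872346 ]
```

View pics/w1.png

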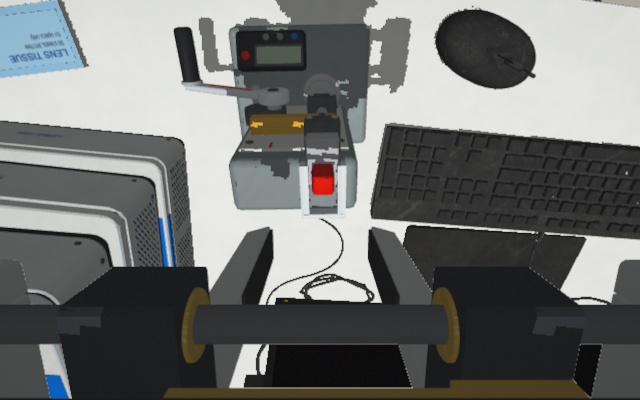

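The wrist picture shows the red grip at (322,179), centred between the fingers, with the lever handle at (183,55). Next: grasp the grip and slide it.

Run:
```python
from h import *
im=vision.snapshot("wrist").astype(int); m=(im[...,0]>150)&(im[...,1]<70)&(im[...,2]<70)
n,l,s,c=cv2.connectedComponentsWithStats(m.astype(np.uint8)); i=1+np.argmin(np.hypot(*(c[1:]-[322,179]).T)+1e3*(s[1:,4]<50))
tl=s[i][:4]; ctr=ray("wrist",*c[i],.208); print(s[i],ctr)
y=np.array([-np.sin(P0[2]),np.cos(P0[2]),0]); x=np.array([y[1],-y[0],0])
g0=G(P0,[.016,.022,0]); net=np.array([.4922,.3987,0])
gy=np.mean([y@g0,y@ctr,y@net]); gx=np.mean([x@net,x@g0]); print('y',y@g0,y@ctr,y@net,'x',x@g0,x@ctr,x@net)
g=x*gx+y*gy; Rm=rot(P0[2],np.radians(15))
f0=telemetry.current_wrist_force()
print('down',r.move_l(tcp([g[0],g[1],.216],Rm),q(Rm),vel=.08,guard=8))
gripper_to(0,20); print('open',telemetry.current_opening(),telemetry.current_finger_force(),telemetry.current_wrist_force()-f0,telemetry.current_ee_pos())
p=np.array(telemetry.current_ee_pos())
print('slide',r.move_l(p+x*.030,vel=.03,guard=12))
print((telemetry.current_ee_pos()-p)@x,telemetry.current_wrist_force()-f0,telemetry.current_opening(),telemetry.current_t())
im=vision.snapshot("wrist"); cv2.imwrite("pics/w2.png",im[:,:,::-1])
```

```text
[313 177  20  18 348] [0.489 0.4   0.208]
y 0.3382835555359385 0.34078942186109107 0.3391282143166464 x 0.5324047990651761 0.5319620004733264 0.5349902655697604
down False
open 0.014130696326539878 19.99813735485077 [-0.40297467  1.46172789 -0.30334205] [0.48932384 0.39902855 0.22189848]
slide True
0.022584399659079466 [-1.60285803 -0.173249    3.7084876 ] 0.01384353280520177 5.7333
```

View pics/w2.png

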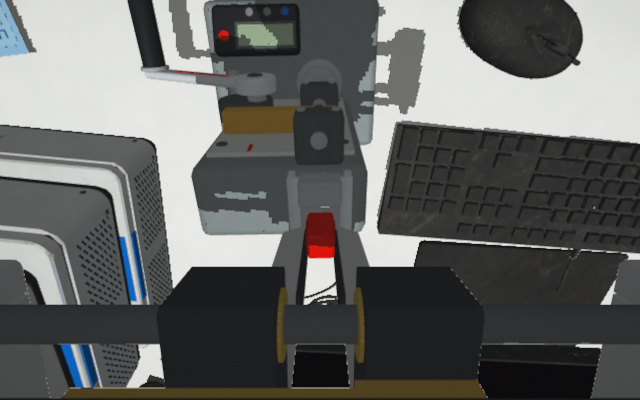

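The grip is held and now at (320,235), and the guard tripped at 22.6 mm, close to the end stop. I'll push again to confirm, then release and look.

Run:
```python
from h import *
x=np.array([np.cos(P0[2]),np.sin(P0[2]),0])
p=np.array(telemetry.current_ee_pos())
print(r.move_l(p+x*.006,vel=.02,guard=20)); print((telemetry.current_ee_pos()-p)@x,telemetry.current_wrist_force(),telemetry.current_opening())
r.hold(.2)
print((telemetry.current_ee_pos()-p)@x,telemetry.current_wrist_force())
gripper_to(.05,15)
Rm=R.from_quat(telemetry.current_tool_rot(),scalar_first=True)
r.move_l(telemetry.current_ee_pos()+Rm.apply([0,0,-.07]))
im=vision.snapshot("wrist"); cv2.imwrite("pics/w3.png",im[:,:,::-1])
D=[('lock_grip',None),('lever_handle',[-.048,-.1,.07]),('cam_axis',[-.048,-.018,.118]),('gauge',[0,0,0])]
for t,_ in D: print(t,[(np.round(d["at"],4).tolist(),round(d["score"],2)) for d in models.mark_of(t,"wrist")[:2]])
print(telemetry.current_t())
```

```text
False
0.0006730080213470671 [-15.9603197   -0.71457088  12.79821532] 0.013687578999517346
0.0006966819285574594 [-14.54219606  -1.47192464  12.65064529]
lock_grip [([0.5131, 0.401, 0.1964], 0.68)]
lever_handle [([0.4436, 0.2716, 0.071], 0.98)]
cam_axis [([0.4335, 0.3489, 0.1201], 0.74)]
gauge [([0.4704, 0.3753, 0.0009], 0.64)]
8.1
```

View pics/w3.png

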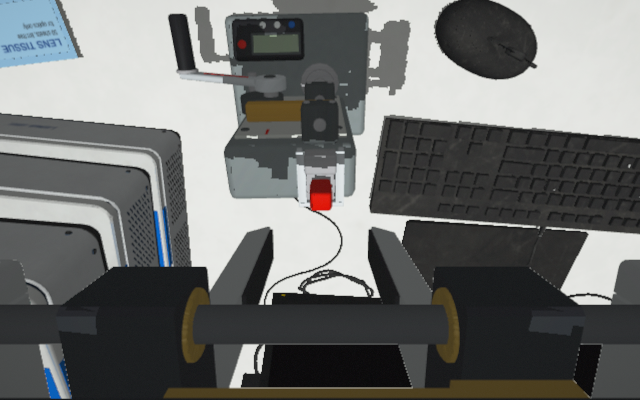

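The second push met a hard stop (16 N at 23.3 mm), and the picture shows the grip at the back at (321,195) with the spindle's end clear at (320,125). Now the lever: refit the pose and go to the approach pose.

Run:
```python
from h import *
h=[-.048,-.1,.07];c=[-.048,-.018,.118];o=[0,0,0]
D=[(o,[.4758,.3747]),(c,[.4313,.3458]),(h,[.4422,.2685]),(o,[.4764,.3743]),(c,[.4291,.3526]),(h,[.4374,.2683]),(c,[.4329,.3492]),(h,[.4425,.268]),(o,[.4741,.3729]),(c,[.4335,.3489]),(h,[.4436,.2716]),(o,[.4704,.3753])]
p,f=fit(np.array([a for a,_ in D],float),np.array([[*b,0] for _,b in D])); print(p,G(p,h))
np.save('p.npy',p)
Rm=rot(p[2],np.radians(20)); g=hp(p,0,-.052)
r.move_l(tcp(g,Rm)+Rm.apply([0,0,-.14]),q(Rm),vel=.2)
gripper_to(.04,20)
im=vision.snapshot("wrist"); cv2.imwrite("pics/w4.png",im[:,:,::-1])
for t in("lever_handle","cam_axis"): print(t,[(np.round(d["at"],4).tolist(),round(d["score"],2)) for d in models.mark_of(t,"wrist")[:2]])
print(telemetry.current_t(),telemetry.current_ee_pos())
```

```text
[0.4752258  0.37429916 0.1416672 ] [0.44182605 0.26852366 0.07      ]
lever_handle [([0.4406, 0.2719, 0.0736], 0.66)]
cam_axis [([0.4306, 0.3496, 0.118], 0.72)]
9.7833 [0.38847934 0.26068497 0.20764348]
```

View pics/w4.png

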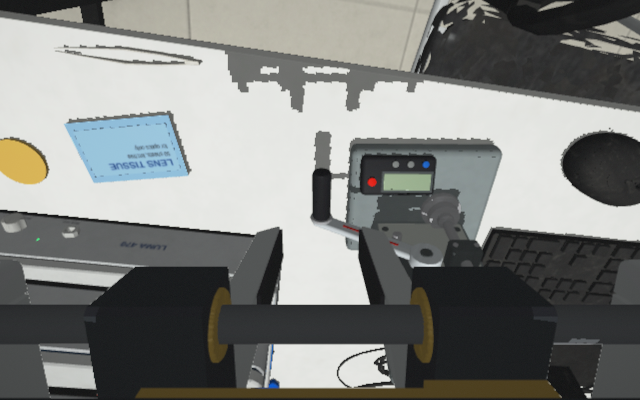

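The black handle at (321,195) stands vertical in the image and centred between the fingers. I'll descend and grip.

Run:
```python
from h import *
p=np.load('p.npy'); Rm=rot(p[2],np.radians(20)); g=hp(p,0,-.052)+[0,0,.002]
f0=telemetry.current_wrist_force()
print(r.move_l(tcp(g,Rm),q(Rm),vel=.08,guard=6))
gripper_to(0,20); print(telemetry.current_opening(),telemetry.current_finger_force(),telemetry.current_wrist_force()-f0,telemetry.current_ee_pos(),tcp(g,Rm),telemetry.current_t())
im=vision.snapshot("wrist"); cv2.imwrite("pics/w5.png",im[:,:,::-1])
```

```text
False
0.01540351306742091 19.998996555805206 [-1.87042357  3.92422449  1.10820616] [0.43603983 0.26799157 0.07839685] [0.43587302 0.26739945 0.07813816] 12.1667
```

View pics/w5.png

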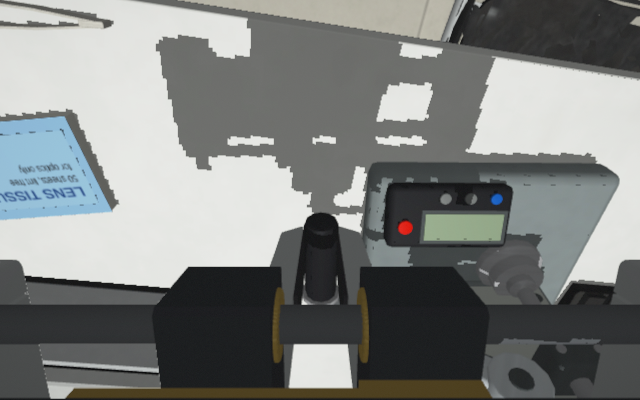

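Run:
```python
from h import *
p=np.load('p.npy'); gripper_to(0,30)
base=np.array(telemetry.current_ee_pos())-hp(p,0)
f0=telemetry.current_wrist_force()
for th in np.linspace(0,2.094,11)[1:]:
    hit=r.move_l(base+hp(p,th),vel=.06,guard=20)
    f=telemetry.current_wrist_force()-f0; b=th-np.pi/6
    yv=np.array([-np.sin(p[2]),np.cos(p[2]),0]); fy,fz=f@yv,f[2]
    rad=-fy*np.cos(b)+fz*np.sin(b); tan=fy*np.sin(b)+fz*np.cos(b)
    print(round(th,2),hit,'rad %.1f tan %.1f'%(rad,tan),telemetry.current_opening().round(4),'err',((telemetry.current_ee_pos()-base-hp(p,th))*1e3).round(1))
    if hit: break
print(telemetry.current_t(),telemetry.current_finger_force())
im=vision.snapshot("wrist"); cv2.imwrite("pics/w6.png",im[:,:,::-1])
s=vision.snapshot("scene"); cv2.imwrite("pics/s6.png",cv2.resize(s[100:250,140:340,::-1],None,fx=4,fy=4))
for c in("wrist","scene"):
  for t in("lever_handle","cam_axis"): print(c,t,[(np.round(d["at"],4).tolist(),round(d["score"],2)) for d in models.mark_of(t,c)[:2]])
print(hp(p,2.094))
```

```text
Traceback (most recent call last):
AttributeError: 'float' object has no attribute 'round'
```

```bash
cat > arc.py <<'E'
from h import *
p=np.load('p.npy'); base=np.array([0.43603983,0.26799157,0.07839685])-hp(p,0)
yv=np.array([-np.sin(p[2]),np.cos(p[2]),0])
E
python3 - <<'E'
from arc import *
for th in np.linspace(0,2.094,11)[2:]:
    hit=r.move_l(base+hp(p,th),vel=.06,guard=20)
    f=telemetry.current_wrist_force(); b=th-np.pi/6
    fy,fz=f@yv,f[2]
    rad=-fy*np.cos(b)+fz*np.sin(b); tan=fy*np.sin(b)+fz*np.cos(b)
    print(round(th,2),hit,'rad %.1f tan %.1f'%(rad,tan),round(telemetry.current_opening(),4),'err',((telemetry.current_ee_pos()-base-hp(p,th))*1e3).round(1))
    if hit: break
print(telemetry.current_t(),telemetry.current_finger_force())
im=vision.snapshot("wrist"); cv2.imwrite("pics/w6.png",im[:,:,::-1])
s=vision.snapshot("scene"); cv2.imwrite("pics/s6.png",cv2.resize(s[100:250,140:340,::-1],None,fx=4,fy=4))
for c in("wrist","scene"):
  for t in("lever_handle","cam_axis"): print(c,t,[(np.round(d["at"],4).tolist(),round(d["score"],2)) for d in models.mark_of(t,c)[:2]])
print(hp(p,2.094,-.048))
E
```

```text
0.42 False rad -5.3 tan -1.9 0.015 err [-0.1  0.1  0.6]
0.63 False rad -6.4 tan -2.0 0.0153 err [-0.2  0.3  0.5]
0.84 False rad -7.0 tan -1.0 0.0153 err [-0.2  0.4  0.2]
1.05 False rad -7.1 tan -2.3 0.015 err [-0.2  0.4 -0.1]
1.26 False rad -8.8 tan -1.3 0.0149 err [-0.2  0.2 -0.4]
1.47 False rad -9.2 tan -2.0 0.0149 err [-0.1 -0.3 -0.8]
1.68 False rad -7.0 tan -2.2 0.0151 err [ 0.1 -1.1 -1.1]
1.88 False rad -6.8 tan -2.1 0.015 err [ 0.2 -1.7 -0.9]
2.09 False rad -4.3 tan -2.7 0.0152 err [ 0.4 -1.9 -0.5]
17.2667 30.00229239463806
wrist lever_handle [([0.4329, 0.3508, 0.2146], 0.81), ([0.4708, 0.3722, 0.0009], 0.3)]
wrist cam_axis [([0.4338, 0.3489, 0.1225], 0.89), ([0.4286, 0.3487, 0.2136], 0.61)]
scene lever_handle [([0.4567, 0.0807, 0.0015], 0.63), ([0.4307, 0.3469, 0.2102], 0.51)]
scene cam_axis [([0.4291, 0.3502, 0.1176], 0.83)]
[0.43025345 0.34966502 0.21299999]
```

View pics/w6.png

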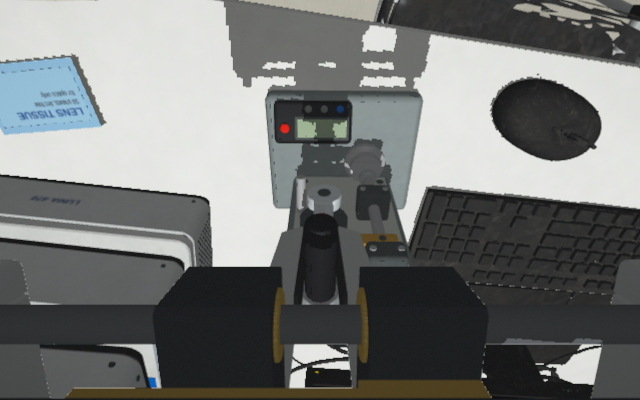

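View pics/s6.png

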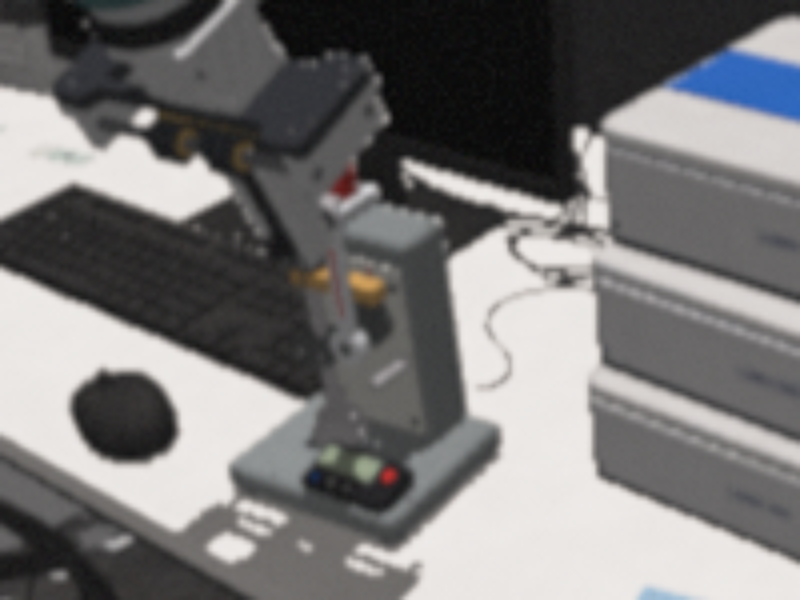

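The wrist picture shows the handle (321,250) directly above the hub (322,195), and the scene view shows the lever upright with the brass follower raised. The networks put the handle within 4 mm of straight above the axis (tolerance 14 mm), and the grip force is 30 N, so I'm handing in.

Run:
```python
from h import *
r.hold(.5); print(telemetry.current_ee_pos(),np.abs(telemetry.current_dq()).max(),telemetry.current_finger_force())
print(r.sign_off(),telemetry.current_t())
```

```text
[0.42480118 0.34743561 0.220428  ] 0.0018955489168370077 30.002118051052094
the job is handed in; nothing more can be done
the job is handed in; nothing more can be done
```

I slid the lock back to its end stop, swung the lever straight up and handed the job in with the gripper still holding it by its handle at 30 N; no verdict came back.

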